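Assemble the plaster mould on the turntable

ROBOT

A 7-joint arm with a two-finger parallel gripper is mounted at the origin on the work surface. World frame = base frame: x ahead of the robot, y to its left, z up, the work surface at z = 0. Lengths are in m, angles in rad, forces in N, time in s.
With the tool pointing down it reaches from about 0.425 to 0.925 m from the base axis. Payload 6.8 kg.
Tool frame: the origin (TCP) lies on the centre line of the jaws, within the pads' length; the fingertips stand 11 mm ahead of it and the grasp point (between the pads) lies 8 mm behind it; z points along the fingers, y is the direction in which the jaws open and shut (so a half turn about z gives the same grasp; the last joint's range is limited). The gripper opens to 85 mm and grips with 20 to 120 N. Pads are 22 mm wide; open, the fingers measure 114 mm over their backs; the gripper's body (76 mm by 85 mm) begins 54 mm behind the grasp point. The pads swing forward as they close: fully open they stand 13 mm farther back than shut.
Start: joints at [1.227, 0.477, 0.022, 1.555, -0.011, 1.109, -0.083], TCP at [0.158, -0.656, 0.242] pointing down, gripper open.
Joint ranges: [-2.96, 2.96], [-0.34, 2.1], [-1.41, 1.46], [0.24, 2.44], [-1.37, 4.51], [0.17, 1.92], [-2.96, 2.96]. Speed limits (rad/s): [2.39, 2.39, 3.14, 3.14, 3.14, 3.14, 3.14].

INTERFACE

Orientations are given as a rotation vector (axis times angle).
In Python, from bench import r gives the robot as it stands.
- The arm moves only by the tool send_rows, never from a script. Its argument "deltas" is a list of rows, each a list of 7 numbers: the opening, from 0 (shut) to 1 (fully open), then the shift along the tool's x, y, z as a fraction of full scale, then the turn, a rotation vector about the tool's x, y, z as a fraction of full scale. In form: [[hand, x, y, z, ax, ay, az], ...]. A call has 1 to 20 rows; each row is the pose to reach, as a shift and turn from the pose commanded when the call began, along the tool's axes at that moment, turning the shorter way round; what a row does not reach only later rows make up. Full scale, the value 1, is 150 mm for a shift and 180 degrees for a turn. A row lasts 1/12 s, in which the tool goes at most 41.7 mm and 7.16 degrees, less where a joint would pass 70% of its speed; a pose out of reach is approached as far as the arm can. A call with a number of a shift or a turn outside -1 to 1 is refused whole. A call with a gripper value outside its range is refused whole. The fingers move at their own pace and stop on an object; "squeeze" is the grip in N (left out, the last holds). Time passes only in rows, so rows that repeat a pose let the fingers close. It gives the time, the measured TCP pose, the force and the opening at its end, in the units of the state.
- r.get_obs(): the state, without advancing time (a new reading comes with each control period).
- r.grab_frame(name): name is "side" or "top"; returns a dict with "pixels" (400x640x3 uint8, red, green, blue), "camera_matrix" (3x3 intrinsics, pixels), "dist_coeffs" ([k1, k2, p1, p2, k3] as OpenCV has them; the pictures are not rectified), "rvec" (rotation vector, rad) and "tvec" (3), from world to camera coordinates, as OpenCV has them. Camera axes: x right, y down, z forward; pixel columns grow to the right and rows downward; lengths in m; the calibration is good to about 2 mm. A picture is of the moment at which its call begins. There is no depth.
- r.hand_in(): hands the job in, once; it reports no verdict.
The state is a dict: "clock": time; "joints": joint angles; "qvel": joint speeds; "tau": joint torques, N m; "tcp_pos": TCP position; "orientation": TCP orientation; "contact_force": force on the tool from outside, world axes, zero at the start; "moment": the same for the moment, N m; "grip_width": finger opening in m.
Only numpy, scipy, OpenCV 4.12 (cv2) and the standard library are available. Lean on these libraries where they do the work, as an engineer would, in place of code of your own. Each camera call takes 0.05 s, during which the arm holds its last target. There are 200 camera calls.

TASK

Assemble the blue-marked plaster mould upright on the middle of the turntable, one part at a time from the bottom up: the base, the belly ring on it, the neck ring on that, and the pouring cup on top, each fully seated over the collar or boss of the part below and let go before the next. Plaster chips, so set the parts down rather than dropping or knocking them, and leave the orange-marked parts, the wax tin and the wooden block where they are.

Things in the scene. Friction and masses are not known exactly. Their poses are not given: they have to be found in the camera images.
- mould_base: Blue-marked base of the plaster mould: a solid disc, 60 mm across and 24 mm high, the lower half white, the upper half and its top face blue, with a white tapered boss (28 mm across at its root, 20 mm at its tip, 6 mm high) in the middle of the top; 30 mm high in all, no hole. About 100 g. Its origin is the centre of its underside, z up.
- belly_ring: Blue-marked belly ring of the mould: a thick ring, 60 mm across; white up to 22 mm, blue from 22 to 34 mm; on top a white tapered collar (28 mm across at its root, 22 mm at its tip, 6 mm high) round the bore, so 40 mm high in all. The underside has a recess 32 mm across and 22 mm deep that drops over the boss of the base, with 2 mm to spare all round. About 100 g. Its origin is the centre of its underside, z up.
- neck_ring: Blue-marked neck ring of the mould: a thick ring, 50 mm across; white up to 20 mm, blue from 20 to 30 mm; on top a white tapered collar (24 mm across at its root, 18 mm at its tip, 6 mm high) round the bore, so 36 mm high in all. The underside has a recess 32 mm across and 20 mm deep that drops over the collar of the belly ring. About 60 g. Its origin is the centre of its underside, z up.
- pouring_cup: Blue-marked pouring cup: the smallest part, a short tube 40 mm across and 28 mm high, white up to 14 mm and blue above, open at both ends, no collar. Its lower bore, 28 mm across, drops over the collar of the neck ring. About 40 g. Its origin is the centre of its underside, z up.
- turntable: Small round modelling turntable, fixed and locked (it does not turn): aluminium disc 160 mm across, its top 30 mm above the bench, with a grey circle 80 mm across and a red centre dot 12 mm across painted on the middle. Origin on its axis, at the height of the bench; its top face is at z = 30 mm.
- orange_belly_ring: Part of another mould: like the blue belly ring in shape and size (60 mm across, 40 mm high) but marked orange. Not to be used or disturbed. Its origin is the centre of its underside, z up.
- orange_neck_ring: Part of another mould: like the blue neck ring in shape and size (50 mm across, 36 mm high) but marked orange. Not to be used or disturbed. Its origin is the centre of its underside, z up.
- wax_tin: Round metal wax tin with a green lid, 62 mm across, 38 mm high. Not to be disturbed. Its origin is the centre of its underside, z up.
- wood_block: Dark wooden block, 46 by 46 mm, 34 mm high, edges along its x and y. Not to be disturbed. Its origin is the centre of its underside, z up.
Not all that is in view belongs to the job. Leave any purple or yellow look-alike of the belly_ring alone. What is shaped like the mould_base but pink or yellow is not meant.

How it is judged:
By the outcome, as a careful person would: the job done as asked, in the order asked, and still so for the second after the job is handed in, with the robot touching nothing.
It also fails if it takes over 141 s, if anything falls off the work surface, if the arm or the gripper's body presses on something with over 40 N, if the wrist force passes 120 N, or if a joint passes its speed limit or range.

## Working session

There is one attempt and no reset: what is moved stays moved. The work goes in short steps, Python scripts to look and compute and a tool call to move; the robot and the scene stay as the last step left them, time stands still between calls to the robot, and variables do not carry over. Pictures are saved under pics/ and viewed, about 12 in all and at most 16, crops included, and the job is handed in when it is done.

Besides the shell and the picture viewer there is one more tool, called as a command line: name --pt "numbers of a row" for each row, then --argument value for the rest. send_rows: Moves the arm, as the interface text tells. Shift numbers are shares of 150 mm and turn numbers shares of 180 degrees, none past 1 either way. Its arguments: {"type":"object","properties":{"deltas":{"type":"array","items":{"type":"array","items":{"type":"number"}}},"squeeze":{"type":"number"}},"required":["deltas"]}

```bash
mkdir -p pics; ls
python3 - <<'E'
from bench import r
import cv2
print(r.get_obs())
for n in("top","side"):
    f=r.grab_frame(n); cv2.imwrite(f"pics/{n}0.png",f["pixels"][:,:,::-1])
    print(n,f["camera_matrix"],f["dist_coeffs"],f["rvec"],f["tvec"])
E
```

```text
pics
{'clock': 0.0, 'joints': array([ 1.22694061,  0.47783066,  0.02234268,  1.55643678, -0.01151257,
        1.10929581, -0.08312014]), 'qvel': array([-0.00097026, -0.00060985,  0.00052982, -0.00126057, -0.00016463,
       -0.00081636,  0.000629  ]), 'tau': array([ 5.30105881e-04, -5.96443534e+01,  1.60788048e+00, -2.81197912e+01,
        1.23657405e-02,  9.39902879e-03, -1.33995735e-05]), 'tcp_pos': array([ 0.1575222 , -0.655781  ,  0.24131146]), 'orientation': array([-3.11799493e+00, -3.69243979e-01,  5.38979879e-04]), 'contact_force': array([ 0.20689394, -0.12508579, -0.18180737]), 'moment': array([ 1.05000384e-02, -4.57276966e-02, -3.36302053e-05]), 'grip_width': 0.08553705583895123}
top [[473.02035225   0.         314.20079541]
 [  0.         473.02035225 190.82562434]
 [  0.           0.           1.        ]] [-0.0442043  0.         0.         0.         0.       ] [ 2.19345869 -2.21046768  0.04314471] [-0.0115349   0.55934159  1.09139678]
side [[380.44311489   0.         318.07431291]
 [  0.         380.44311489 198.30691502]
 [  0.           0.           1.        ]] [-0.0563964  0.         0.         0.         0.       ] [ 1.03303854 -2.46135632  1.0266453 ] [0.39297318 0.30382659 0.63850885]
```

View pics/top0.png

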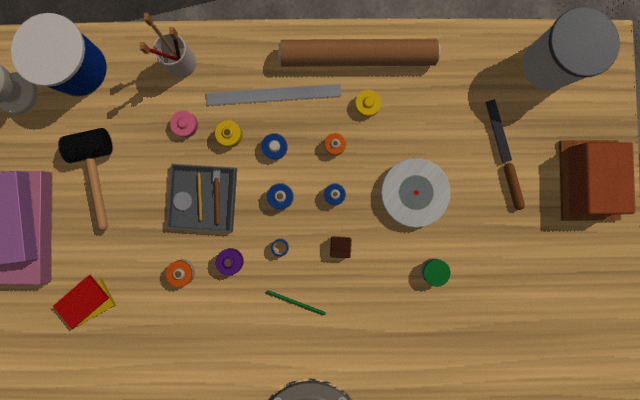

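View pics/side0.png

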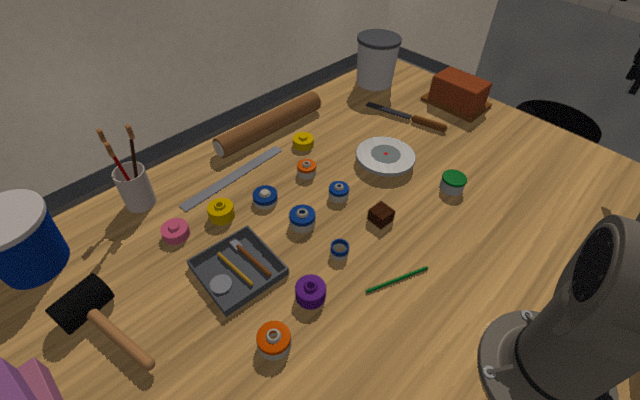

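Top view: blue candidates are (274,146) a solid disc with a white boss, so the base; (280,197) a 60 mm ring with bore, so the belly ring; (335,194) a smaller ring with collar, so the neck ring; (280,247) a small open tube, so the cup. Pink (183,124), yellow (228,133), (368,103), purple (229,262) and orange (179,274), (335,144) are the wrong colours. The turntable dot is at about (416,193). I'll confirm this in one enlarged crop and measure.

```bash
cat > h.py <<'E'
import numpy as np, cv2
from bench import r
def ray(f,uv,z):
    R=cv2.Rodrigues(np.array(f["rvec"]))[0]; t=np.array(f["tvec"]).ravel()
    p=cv2.undistortPoints(np.array(uv,float).reshape(-1,1,2),np.array(f["camera_matrix"]),np.array(f["dist_coeffs"])).reshape(-1,2)
    d=np.c_[p,np.ones(len(p))]@R; c=-R.T@t
    return c+d*((z-c[2])/d[:,2])[:,None]
def blobs(f,lo,hi,amin=40):
    hsv=cv2.cvtColor(f["pixels"],cv2.COLOR_RGB2HSV)
    m=cv2.inRange(hsv,lo,hi)
    cs,_=cv2.findContours(m,cv2.RETR_EXTERNAL,cv2.CHAIN_APPROX_NONE)
    out=[]
    for c in cs:
        h=cv2.convexHull(c)
        if cv2.contourArea(h)<amin: continue
        M=cv2.moments(h); out.append((M["m10"]/M["m00"],M["m01"]/M["m00"],cv2.contourArea(h)))
    return out
BL=((100,120,50),(125,255,255)); RD=((0,140,90),(6,255,255)); 
def show(n,name,box,s):
    f=r.grab_frame(n); x0,y0,x1,y1=box
    cv2.imwrite(f"pics/{name}.png",cv2.resize(f["pixels"][y0:y1,x0:x1,::-1],None,fx=s,fy=s,interpolation=cv2.INTER_CUBIC))
    return f
def move(target,yaw=None):
    """print tool-frame shift in units (share of 150 mm) and yaw"""
    o=r.get_obs(); R=cv2.Rodrigues(o["orientation"])[0]
    print("tcp",o["tcp_pos"].round(4),"shift",(R.T@(np.array(target)-o["tcp_pos"])/.15).round(4))
E
python3 - <<'E'
from h import *
f=show("top","crop1",(160,90,460,300),2.6)
R=cv2.Rodrigues(f["rvec"])[0]; print("cam",-R.T@f["tvec"])
zz={}
for n in("top","side"):
    f=r.grab_frame(n)
    for b in blobs(f,*BL):
        print(n,"blue",np.round(b,1),[ray(f,b[:2],z)[0][:2].round(4) for z in(.018,.028,.025,.021)])
    for b in blobs(f,*RD,amin=4): print(n,"red",np.round(b,1),ray(f,b[:2],.03)[0].round(4))
o=r.get_obs();print(cv2.Rodrigues(o["orientation"])[0].round(3))
E
```

```text
cam [ 0.51643394 -0.01531512  1.11229692]
top blue [279.2 247.5 194. ] [array([0.4289, 0.0658]), array([0.4297, 0.0651]), array([0.4294, 0.0653]), array([0.4291, 0.0656])]
top blue [334.3 193.9 312.5] [array([ 0.5514, -0.0624]), array([ 0.551, -0.062]), array([ 0.5511, -0.0621]), array([ 0.5513, -0.0623])]
top blue [279.6 196.1 479.5] [array([0.5475, 0.0644]), array([0.5472, 0.0637]), array([0.5473, 0.0639]), array([0.5474, 0.0642])]
top blue [273.8 146.  475. ] [array([0.6639, 0.0773]), array([0.6626, 0.0765]), array([0.663 , 0.0768]), array([0.6635, 0.0771])]
top blue [ 91.3  63.2 910.5] [array([0.8659, 0.5103]), array([0.8627, 0.5055]), array([0.8636, 0.5069]), array([0.8649, 0.5089])]
top red [  80.2  301.3 1458.5] [0.3083 0.5242 0.03  ]
top red [416.  192.1  13. ] [ 0.5537 -0.2494  0.03  ]
top red [158.2  51.7  37. ] [0.8866 0.3462 0.03  ]
side blue [339.3 247.1 228. ] [array([0.4297, 0.0639]), array([0.4248, 0.07  ]), array([0.4263, 0.0682]), array([0.4282, 0.0657])]
side blue [  34.1  255.1 3482. ] [array([0.8611, 0.5446]), array([0.8495, 0.5432]), array([0.853 , 0.5436]), array([0.8576, 0.5442])]
side blue [301.9 215.1 399.5] [array([0.552 , 0.0581]), array([0.5452, 0.0642]), array([0.5472, 0.0624]), array([0.5499, 0.0599])]
side blue [264.5 195.  356.5] [array([0.6621, 0.0781]), array([0.6536, 0.084 ]), array([0.6561, 0.0822]), array([0.6595, 0.0799])]
side blue [338.6 188.4 215.5] [array([ 0.5541, -0.0671]), array([ 0.5473, -0.059 ]), array([ 0.5493, -0.0614]), array([ 0.552 , -0.0646])]
[[ 0.972  0.234 -0.   ]
 [ 0.234 -0.972  0.001]
 [-0.    -0.001 -1.   ]]
```

View pics/crop1.png

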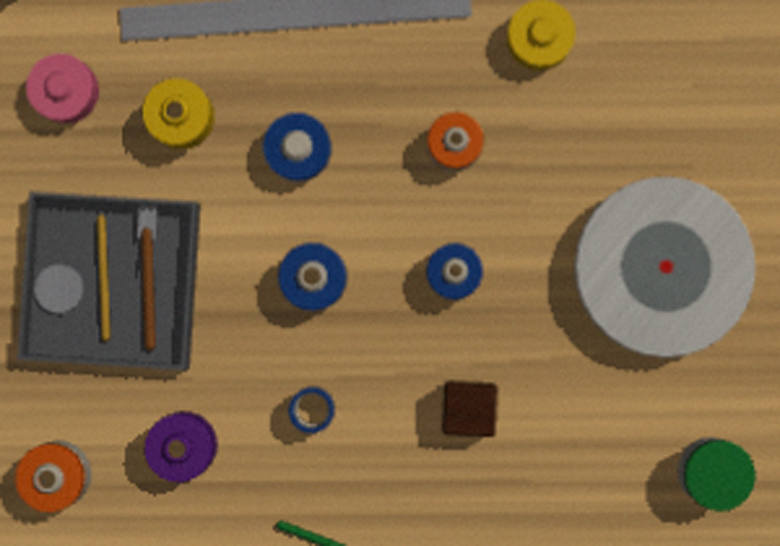

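The crop confirms it. The base is at crop (297,146), solid with a white boss; belly ring (312,276); neck ring (454,270); cup (311,410); turntable dot (666,267). All four are blue, and the two cameras agree within 2 mm. Next I move to the base.

Run:
```python
from h import *
f=r.grab_frame("top")
# grey circle + disc check for turntable centre
g=cv2.cvtColor(f["pixels"],cv2.COLOR_RGB2HSV)
m=cv2.inRange(g,(0,0,110),(180,45,255)); m[:, :370]=0; m[:,465:]=0; m[:150]=0; m[240:]=0
c=max(cv2.findContours(m,cv2.RETR_EXTERNAL,cv2.CHAIN_APPROX_NONE)[0],key=cv2.contourArea)
e=cv2.fitEllipse(c); print(e, ray(f,e[0],.03))
move((.6635,.077,.24))
```

```text
((415.54449462890625, 192.23226928710938), (67.1373062133789, 67.76309204101562), 158.30526733398438) [[ 0.55346751 -0.24832531  0.03      ]]
tcp [ 0.1576 -0.6562  0.242 ] shift [ 4.421  -3.9646  0.0152]
```

send_rows --pt "1 0.22 -0.2 0 0 0 0" --pt "1 0.44 -0.4 0 0 0 0" --pt "1 0.66 -0.6 0 0 0 0" --pt "1 0.88 -0.79 0 0 0 0" --pt "1 0.88 -0.79 0 0 0 0"

```text
clock: 0.72
tcp_pos: [0.2635, -0.5044, 0.2424]
orientation: [-3.116, -0.382, -0.004]
contact_force: [-0.2, 0.5, 0.3]
grip_width: 0.0851
```

send_rows --pt "1 0.22 -0.2 0 0 0 0" --pt "1 0.44 -0.4 0 0 0 0" --pt "1 0.66 -0.6 0 0 0 0" --pt "1 0.88 -0.79 0 0 0 0" --pt "1 0.88 -0.79 0 0 0 0"

```text
clock: 1.13
tcp_pos: [0.3634, -0.3582, 0.2426]
orientation: [-3.117, -0.383, -0.004]
contact_force: [0.3, 0.7, 0.5]
grip_width: 0.0855
```

send_rows --pt "1 0.22 -0.2 0 0 0 0" --pt "1 0.44 -0.4 0 0 0 0" --pt "1 0.66 -0.6 0 0 0 0" --pt "1 0.88 -0.79 0 0 0 0" --pt "1 0.88 -0.79 0 0 0 0"

```text
clock: 1.55
tcp_pos: [0.4637, -0.2117, 0.2429]
orientation: [-3.116, -0.383, -0.005]
contact_force: [0.7, 0.2, 0.3]
grip_width: 0.0851
```

send_rows --pt "1 0.22 -0.2 0 0 0 0" --pt "1 0.44 -0.4 0 0 0 0" --pt "1 0.66 -0.6 0 0 0 0" --pt "1 0.88 -0.79 0 0 0 0" --pt "1 0.88 -0.79 0 0 0 0"

```text
clock: 1.97
tcp_pos: [0.5636, -0.0649, 0.2427]
orientation: [-3.115, -0.382, -0.005]
contact_force: [-0.1, 1.0, -0.8]
grip_width: 0.0856
```

send_rows --pt "1 0.22 -0.2 0 0 0 0" --pt "1 0.44 -0.4 0 0 0 0" --pt "1 0.66 -0.6 0 0 0 0" --pt "1 0.88 -0.79 0 0 0 0" --pt "1 0.88 -0.79 0 0 0 0" --pt "1 0.88 -0.79 0 0 0 0" --pt "1 0.88 -0.79 0 0 0 0"

```text
clock: 2.55
tcp_pos: [0.6609, 0.0737, 0.2417]
orientation: [3.119, 0.371, -0.002]
contact_force: [0.1, -1.7, -0.1]
grip_width: 0.0853
```

Run:
```python
from h import *
move((.6635,.077,.11)); print(r.get_obs()["joints"].round(2))
```

```text
tcp [0.6609 0.0737 0.2417] shift [ 0.0228 -0.0174  0.8778]
[ 0.05  0.49 -0.35  1.56  0.18  1.13 -1.68]
```

send_rows --pt "1 0.023 -0.017 0.25 0 0 0" --pt "1 0.023 -0.017 0.5 0 0 0" --pt "1 0.023 -0.017 0.75 0 0 0" --pt "1 0.023 -0.017 1 0 0 0" --pt "1 0.023 -0.017 1 0 0 0" --pt "1 0.023 -0.017 1 0 0 0"

```text
clock: 3.05
tcp_pos: [0.6621, 0.0744, 0.0911]
orientation: [3.119, 0.366, -0.007]
contact_force: [0.1, 1.1, 0.7]
grip_width: 0.0856
```

Run:
```python
from h import *
move((.6635,.077,.013)); show("side","s1",(180,110,420,290),3)
```

```text
tcp [0.6621 0.0744 0.0911] shift [ 0.0156 -0.015   0.5204]
```

View pics/s1.png

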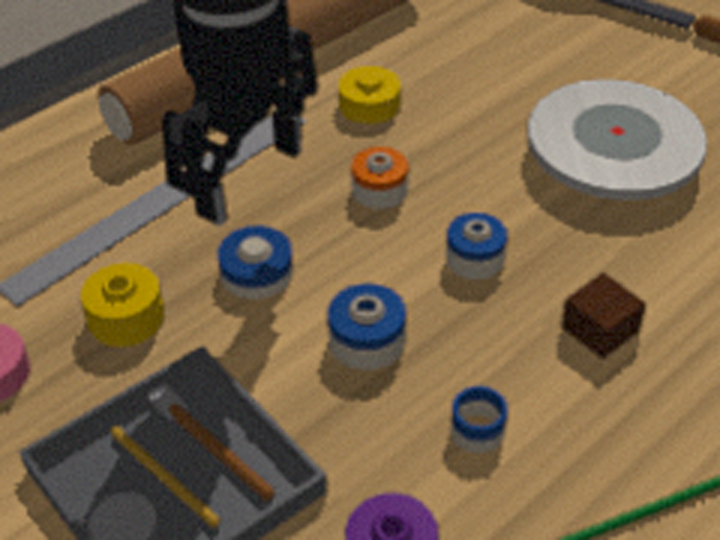

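Side crop: the fingers straddle the blue base (255,258). All is clear for the descent.

send_rows --pt "1 0.016 -0.015 0.15 0 0 0" --pt "1 0.016 -0.015 0.3 0 0 0" --pt "1 0.016 -0.015 0.42 0 0 0" --pt "1 0.016 -0.015 0.48 0 0 0" --pt "1 0.016 -0.015 0.515 0 0 0" --pt "1 0.016 -0.015 0.515 0 0 0" --pt "1 0.016 -0.015 0.515 0 0 0"

```text
clock: 3.68
tcp_pos: [0.6669, 0.08, 0.0169]
orientation: [-3.12, -0.369, -0.004]
contact_force: [0.2, -0.1, -0.3]
grip_width: 0.0852
```

Run:
```python
from h import *
for i in range(3):
    move((.6635,.077,.013)); r.grab_frame("top")
```

```text
tcp [0.6669 0.08   0.0169] shift [-0.0267  0.0143  0.0262]
tcp [0.667  0.0801 0.017 ] shift [-0.0273  0.0145  0.0268]
tcp [0.6668 0.0801 0.0168] shift [-0.0265  0.015   0.0256]
```

send_rows --pt "1 -0.013 0.007 0.012 0 0 0" --pt "1 -0.027 0.0145 0.02 0 0 0" --pt "1 -0.027 0.0145 0.024 0 0 0" --pt "1 -0.027 0.0145 0.024 0 0 0" --pt "1 -0.027 0.0145 0.024 0 0 0" --pt "1 -0.027 0.0145 0.024 0 0 0" --pt "1 -0.027 0.0145 0.024 0 0 0"

```text
clock: 4.42
tcp_pos: [0.6622, 0.077, 0.0115]
orientation: [-3.12, -0.37, -0.0]
contact_force: [0.2, -0.5, -0.6]
grip_width: 0.0853
```

Run:
```python
from h import *
move((.6635,.077,.013))
```

```text
tcp [0.6622 0.077  0.0115] shift [ 0.0081  0.0021 -0.0102]
```

send_rows --pt "1 0.008 0.002 -0.01 0 0 0" --pt "1 0.008 0.002 -0.01 0 0 0" --pt "0.8 0.008 0.002 -0.01 0 0 0" --pt "0.7 0.008 0.002 -0.01 0 0 0" --pt "0.6 0.008 0.002 -0.01 0 0 0" --pt "0.5 0.008 0.002 -0.01 0 0 0" --pt "0.4 0.008 0.002 -0.01 0 0 0" --pt "0.4 0.008 0.002 -0.01 0 0 0" --pt "0.4 0.008 0.002 -0.01 0 0 0" --pt "0.4 0.008 0.002 -0.01 0 0 0" --squeeze 40

```text
clock: 5.25
tcp_pos: [0.6637, 0.077, 0.0133]
orientation: [-3.12, -0.369, -0.001]
contact_force: [-1.4, -0.5, 5.0]
grip_width: 0.0585
```

Run:
```python
from h import *
move((.6635,.077,.013));o=r.get_obs();print(o["grip_width"],o["contact_force"])
```

```text
tcp [0.6637 0.077  0.0133] shift [-0.0012 -0.0004  0.0019]
0.05846768121309989 [-1.38715576 -0.46396929  4.96176417]
```

send_rows --pt "0.4 0 0 -0.03 0 0 0" --pt "0.4 0 0 -0.1 0 0 0" --pt "0.4 0 0 -0.25 0 0 0" --pt "0.4 0 0 -0.4 0 0 0" --pt "0.4 0 0 -0.55 0 0 0" --pt "0.4 0 0 -0.67 0 0 0" --pt "0.4 0 0 -0.67 0 0 0" --pt "0.4 -0.03 0.05 -0.67 0 0 0" --pt "0.4 -0.1 0.15 -0.67 0 0 0" --pt "0.4 -0.2 0.31 -0.67 0 0 0" --pt "0.4 -0.3 0.47 -0.67 0 0 0" --pt "0.4 -0.4 0.63 -0.67 0 0 0" --pt "0.4 -0.5 0.79 -0.67 0 0 0" --pt "0.4 -0.61 0.97 -0.67 0 0 0"

```text
clock: 6.42
tcp_pos: [0.6064, -0.0871, 0.1119]
orientation: [-3.119, -0.37, 0.004]
contact_force: [0.8, 0.4, -1.9]
grip_width: 0.0587
```

send_rows --pt "0.4 -0.1 0.16 0 0 0 0" --pt "0.4 -0.2 0.32 0 0 0 0" --pt "0.4 -0.3 0.48 0 0 0 0" --pt "0.4 -0.4 0.64 0 0 0 0" --pt "0.4 -0.5 0.79 0 0 0 0" --pt "0.4 -0.57 0.9 0 0 0 0" --pt "0.4 -0.61 0.96 0 0 0 0" --pt "0.4 -0.61 0.96 0 0 0 0" --pt "0.4 -0.61 0.96 0 0 0 0" --pt "0.4 -0.61 0.96 0 0 0 0" --pt "0.4 -0.61 0.96 0 0 0 0" --pt "0.4 -0.61 0.96 0 0 0 0"

```text
clock: 7.42
tcp_pos: [0.5538, -0.2455, 0.1135]
orientation: [-3.119, -0.373, -0.001]
contact_force: [0.5, 0.5, -0.2]
grip_width: 0.0586
```

Run:
```python
from h import *
f=r.grab_frame("side");r.grab_frame("side")
o=r.get_obs();print(o["grip_width"],o["contact_force"])
move((.5536,-.249,.0435))
```

```text
0.058819537557956894 [ 0.26416478 -0.24439143 -0.85298012]
tcp [ 0.5535 -0.2462  0.1135] shift [-0.004   0.0183  0.4663]
```

send_rows --pt "0.4 -0.004 0.018 0.1 0 0 0" --pt "0.4 -0.004 0.018 0.2 0 0 0" --pt "0.4 -0.004 0.018 0.3 0 0 0" --pt "0.4 -0.004 0.018 0.37 0 0 0" --pt "0.4 -0.004 0.018 0.41 0 0 0" --pt "0.4 -0.004 0.018 0.43 0 0 0" --pt "0.4 -0.004 0.018 0.44 0 0 0" --pt "0.4 -0.004 0.018 0.44 0 0 0" --pt "0.4 -0.004 0.018 0.44 0 0 0" --pt "0.4 -0.004 0.018 0.44 0 0 0" --pt "0.4 -0.004 0.018 0.44 0 0 0" --pt "0.4 -0.004 0.018 0.44 0 0 0"

```text
clock: 8.52
tcp_pos: [0.5534, -0.2502, 0.0479]
orientation: [3.119, 0.369, 0.001]
contact_force: [0.1, 0.2, -2.0]
grip_width: 0.0584
```

Run:
```python
from h import *
f=r.grab_frame("top")
o=r.get_obs();print(o["grip_width"],o["contact_force"])
move((.5536,-.249,.0433))
```

```text
0.05897209141718853 [-0.71830314 -0.3096628  -0.4241854 ]
tcp [ 0.5533 -0.2502  0.0478] shift [ 0.0039 -0.0072  0.0298]
```

send_rows --pt "0.4 0.004 -0.007 0.006 0 0 0" --pt "0.4 0.004 -0.007 0.012 0 0 0" --pt "0.4 0.004 -0.007 0.018 0 0 0" --pt "0.4 0.004 -0.007 0.023 0 0 0" --pt "0.4 0.004 -0.007 0.027 0 0 0" --pt "0.4 0.004 -0.007 0.03 0 0 0" --pt "0.4 0.004 -0.007 0.03 0 0 0" --pt "0.4 0.004 -0.007 0.03 0 0 0" --pt "0.4 0.004 -0.007 0.03 0 0 0" --pt "0.4 0.004 -0.007 0.03 0 0 0"

```text
clock: 9.4
tcp_pos: [0.5534, -0.2489, 0.0432]
orientation: [3.12, 0.369, -0.0]
contact_force: [-2.5, 0.5, 5.2]
grip_width: 0.0585
```

Run:
```python
from h import *
f=r.grab_frame("top")
o=r.get_obs();print(o["grip_width"],o["contact_force"])
move((.5536,-.249,.0433))
```

```text
0.058495325344804824 [-2.0915322   0.95490279  5.93772795]
tcp [ 0.5534 -0.2489  0.0432] shift [ 0.0012  0.0009 -0.0004]
```

send_rows --pt "0.7 0 0 0 0 0 0" --pt "0.8 0 0 0 0 0 0" --pt "0.9 0 0 0 0 0 0" --pt "1 0 0 0 0 0 0" --pt "1 0 0 0 0 0 0" --pt "1 0 0 0 0 0 0" --pt "1 0 0 -0.05 0 0 0" --pt "1 0 0 -0.15 0 0 0" --pt "1 0 0 -0.3 0 0 0" --pt "1 0 0 -0.45 0 0 0" --pt "1 0 0 -0.6 0 0 0" --pt "1 0.04 -0.2 -0.6 0 0 0" --pt "1 0.08 -0.4 -0.6 0 0 0" --pt "1 0.12 -0.6 -0.6 0 0 0" --pt "1 0.17 -0.8 -0.6 0 0 0"

```text
clock: 10.7
tcp_pos: [0.55, -0.1253, 0.1338]
orientation: [3.119, 0.368, 0.001]
contact_force: [-0.1, 0.0, -0.4]
grip_width: 0.0854
```

send_rows --pt "1 0.04 -0.2 0 0 0 0" --pt "1 0.08 -0.4 0 0 0 0" --pt "1 0.12 -0.6 0 0 0 0" --pt "1 0.17 -0.8 0 0 0 0"

```text
clock: 11.03
tcp_pos: [0.5467, -0.0023, 0.1336]
orientation: [3.12, 0.369, 0.001]
contact_force: [-0.1, -0.2, -0.6]
grip_width: 0.0857
```

send_rows --pt "1 0.04 -0.15 0 0 0 0" --pt "1 0.08 -0.3 0 0 0 0" --pt "1 0.1 -0.43 0 0 0 0" --pt "1 0.1 -0.43 0 0 0 0" --pt "1 0.1 -0.43 0 0 0 0" --pt "1 0.1 -0.43 0 0 0 0" --pt "1 0.1 -0.43 0 0 0 0" --pt "1 0.1 -0.43 0 0 0 0"

```text
clock: 11.7
tcp_pos: [0.5467, 0.0611, 0.133]
orientation: [3.12, 0.366, -0.0]
contact_force: [-0.1, 0.3, -0.5]
grip_width: 0.0853
```

Run:
```python
from h import *
f=show("top","t2",(320,120,480,260),4)
for b in blobs(f,*BL): print(np.round(b,1),ray(f,b[:2],.048)[0].round(4))
f=r.grab_frame("side")
for b in blobs(f,*BL): print(np.round(b,1),ray(f,b[:2],.048)[0].round(4))
o=r.get_obs();print(o["grip_width"],o["contact_force"])
move((.5472,.0637,.022))
```

```text
[334.2 194.  316. ] [ 0.5504 -0.0608  0.048 ]
[417.9 191.5 529.5] [ 0.5544 -0.2498  0.048 ]
[  89.9   65.3 1093.5] [0.8515 0.4992 0.048 ]
[339.3 247.3 232.5] [0.4148 0.0823 0.048 ]
[  34.1  255.1 3482. ] [0.8264 0.5403 0.048 ]
[301.9 215.1 401. ] [0.5317 0.0765 0.048 ]
[338.5 188.3 215. ] [ 0.5342 -0.0429  0.048 ]
[386.4 147.8 266. ] [ 0.5522 -0.2481  0.048 ]
0.0852385698317419 [-0.09650927 -0.55770312 -0.11491307]
tcp [0.5466 0.0615 0.1329] shift [ 0.0073 -0.0137  0.7397]
```

View pics/t2.png

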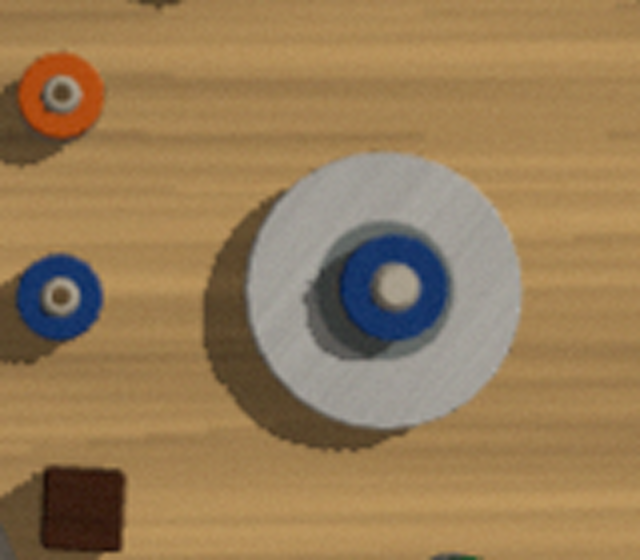

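Top crop: the base stands upright on the grey circle at (395,287), measured at about 1 mm from the centre. Next is the belly ring.

send_rows --pt "1 0.007 -0.014 0.12 0 0 0" --pt "1 0.007 -0.014 0.24 0 0 0" --pt "1 0.007 -0.014 0.36 0 0 0" --pt "1 0.007 -0.014 0.48 0 0 0" --pt "1 0.007 -0.014 0.58 0 0 0" --pt "1 0.007 -0.014 0.66 0 0 0" --pt "1 0.007 -0.014 0.71 0 0 0" --pt "1 0.007 -0.014 0.735 0 0 0" --pt "1 0.007 -0.014 0.735 0 0 0" --pt "1 0.007 -0.014 0.735 0 0 0" --pt "1 0.007 -0.014 0.735 0 0 0" --pt "1 0.007 -0.014 0.735 0 0 0"

```text
clock: 12.8
tcp_pos: [0.5476, 0.0649, 0.0235]
orientation: [-3.12, -0.369, -0.002]
contact_force: [-0.3, -0.2, 0.3]
grip_width: 0.0855
```

Run:
```python
from h import *
f=r.grab_frame("side")
move((.5472,.0637,.022))
```

```text
tcp [0.5476 0.0649 0.0234] shift [-0.0043  0.0072  0.0094]
```

send_rows --pt "1 -0.004 0.007 0.008 0 0 0" --pt "1 -0.004 0.007 0.008 0 0 0" --pt "1 -0.004 0.007 0.008 0 0 0" --pt "0.8 -0.004 0.007 0.008 0 0 0" --pt "0.7 -0.004 0.007 0.008 0 0 0" --pt "0.6 -0.004 0.007 0.008 0 0 0" --pt "0.5 -0.004 0.007 0.008 0 0 0" --pt "0.4 -0.004 0.007 0.008 0 0 0" --pt "0.4 -0.004 0.007 0.008 0 0 0" --pt "0.4 -0.004 0.007 0.008 0 0 0" --pt "0.4 -0.004 0.007 0.008 0 0 0" --squeeze 40

```text
clock: 13.77
tcp_pos: [0.5468, 0.0637, 0.022]
orientation: [3.12, 0.369, 0.0]
contact_force: [-2.0, 0.1, 4.8]
grip_width: 0.0589
```

Run:
```python
from h import *
f=r.grab_frame("side")
move((.5538,-.2492,.13));o=r.get_obs();print(o["grip_width"],o["contact_force"])
```

```text
tcp [0.5468 0.0638 0.022 ] shift [-0.4418  2.0397 -0.7196]
0.058713819998426356 [-1.67270097 -1.18480764  5.46515801]
```

send_rows --pt "0.4 0 0 -0.03 0 0 0" --pt "0.4 0 0 -0.1 0 0 0" --pt "0.4 0 0 -0.25 0 0 0" --pt "0.4 0 0 -0.4 0 0 0" --pt "0.4 0 0 -0.55 0 0 0" --pt "0.4 0 0 -0.72 0 0 0" --pt "0.4 0 0 -0.72 0 0 0" --pt "0.4 -0.01 0.04 -0.72 0 0 0" --pt "0.4 -0.03 0.14 -0.72 0 0 0" --pt "0.4 -0.06 0.28 -0.72 0 0 0" --pt "0.4 -0.1 0.44 -0.72 0 0 0" --pt "0.4 -0.13 0.6 -0.72 0 0 0" --pt "0.4 -0.17 0.76 -0.72 0 0 0" --pt "0.4 -0.2 0.92 -0.72 0 0 0"

```text
clock: 14.98
tcp_pos: [0.5484, -0.0793, 0.1284]
orientation: [-3.12, -0.369, 0.004]
contact_force: [0.2, 1.3, -1.3]
grip_width: 0.0585
```

send_rows --pt "0.4 -0.035 0.16 0 0 0 0" --pt "0.4 -0.07 0.32 0 0 0 0" --pt "0.4 -0.1 0.48 0 0 0 0" --pt "0.4 -0.14 0.64 0 0 0 0" --pt "0.4 -0.17 0.8 0 0 0 0" --pt "0.4 -0.2 0.91 0 0 0 0" --pt "0.4 -0.22 0.98 0 0 0 0" --pt "0.4 -0.22 0.98 0 0 0 0" --pt "0.4 -0.22 0.98 0 0 0 0" --pt "0.4 -0.22 0.98 0 0 0 0" --pt "0.4 -0.22 0.98 0 0 0 0"

```text
clock: 15.9
tcp_pos: [0.5522, -0.2262, 0.1294]
orientation: [-3.118, -0.373, 0.0]
contact_force: [-0.1, 0.8, 0.0]
grip_width: 0.0586
```

Run:
```python
from h import *
f=r.grab_frame("side")
move((.5537,-.2492,.084));o=r.get_obs();print(o["grip_width"],o["contact_force"])
```

```text
tcp [ 0.5523 -0.2264  0.1295] shift [-0.0269  0.1503  0.3032]
0.05902093813863525 [ 0.54951474  0.31968142 -0.99386177]
```

send_rows --pt "0.4 -0.013 0.07 0 0 0 0" --pt "0.4 -0.027 0.15 0 0 0 0" --pt "0.4 -0.027 0.15 0.08 0 0 0" --pt "0.4 -0.027 0.15 0.17 0 0 0" --pt "0.4 -0.027 0.15 0.24 0 0 0" --pt "0.4 -0.027 0.15 0.27 0 0 0" --pt "0.4 -0.027 0.15 0.27 0 0 0" --pt "0.4 -0.027 0.15 0.27 0 0 0" --pt "0.4 -0.027 0.15 0.27 0 0 0" --pt "0.4 -0.027 0.15 0.27 0 0 0" --pt "0.4 -0.027 0.15 0.27 0 0 0" --pt "0.4 -0.027 0.15 0.27 0 0 0"

```text
clock: 16.95
tcp_pos: [0.5536, -0.2511, 0.0895]
orientation: [3.119, 0.369, 0.001]
contact_force: [0.4, -0.3, -0.7]
grip_width: 0.0582
```

Run:
```python
from h import *
f=show("side","s3",(330,60,450,190),5)
move((.5537,-.2492,.076));o=r.get_obs();print(o["grip_width"],o["contact_force"],o["orientation"])
```

```text
tcp [ 0.5536 -0.2511  0.0894] shift [ 0.0037 -0.0119  0.0894]
0.058628421353234164 [ 0.3038862  -0.16100208 -0.69389864] [3.11939134e+00 3.69414288e-01 9.29958905e-04]
```

View pics/s3.png

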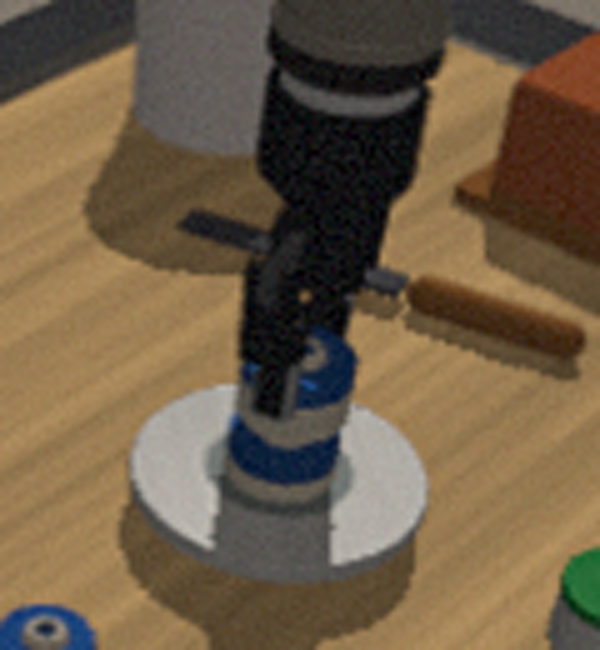

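Side crop: the belly ring hangs level just above the base (285,455) and slightly right of it, matching the 2 mm -y reading. I correct that and lower slowly.

send_rows --pt "0.4 0.004 -0.012 0 0 0 0" --pt "0.4 0.004 -0.012 0 0 0 0" --pt "0.4 0.004 -0.012 0.01 0 0 0" --pt "0.4 0.004 -0.012 0.02 0 0 0" --pt "0.4 0.004 -0.012 0.03 0 0 0" --pt "0.4 0.004 -0.012 0.04 0 0 0" --pt "0.4 0.004 -0.012 0.05 0 0 0" --pt "0.4 0.004 -0.012 0.058 0 0 0" --pt "0.4 0.004 -0.012 0.066 0 0 0" --pt "0.4 0.004 -0.012 0.073 0 0 0" --pt "0.4 0.004 -0.012 0.08 0 0 0" --pt "0.4 0.004 -0.012 0.085 0 0 0" --pt "0.4 0.004 -0.012 0.085 0 0 0" --pt "0.4 0.004 -0.012 0.085 0 0 0" --pt "0.4 0.004 -0.012 0.085 0 0 0"

```text
clock: 18.25
tcp_pos: [0.5535, -0.2491, 0.0763]
orientation: [3.12, 0.369, 0.0]
contact_force: [-0.0, 0.6, -0.3]
grip_width: 0.0589
```

Run:
```python
from h import *
f=r.grab_frame("side")
move((.5537,-.2492,.076));o=r.get_obs();print(o["grip_width"],o["contact_force"])
```

```text
tcp [ 0.5536 -0.2491  0.0763] shift [0.0007 0.001  0.002 ]
0.058727477859121406 [-0.4872544  -0.25009573 -1.27842017]
```

send_rows --pt "0.4 0 0 0.003 0 0 0" --pt "0.4 0 0 0.005 0 0 0" --pt "0.4 0 0 0.007 0 0 0" --pt "0.4 0 0 0.007 0 0 0" --pt "0.4 0 0 0.007 0 0 0" --pt "0.4 0 0 0.007 0 0 0"

```text
clock: 18.8
tcp_pos: [0.5536, -0.2491, 0.076]
orientation: [3.119, 0.369, 0.0]
contact_force: [-3.4, 1.2, 7.5]
grip_width: 0.0583
```

send_rows --pt "0.7 0 0 0 0 0 0" --pt "0.8 0 0 0 0 0 0" --pt "0.9 0 0 0 0 0 0" --pt "1 0 0 0 0 0 0" --pt "1 0 0 0 0 0 0" --pt "1 0 0 0 0 0 0" --pt "1 0 0 -0.05 0 0 0" --pt "1 0 0 -0.15 0 0 0" --pt "1 0 0 -0.3 0 0 0" --pt "1 0 0 -0.45 0 0 0" --pt "1 0 0 -0.5 0 0 0" --pt "1 0.03 -0.12 -0.5 0 0 0" --pt "1 0.06 -0.27 -0.5 0 0 0" --pt "1 0.1 -0.42 -0.5 0 0 0" --pt "1 0.13 -0.57 -0.5 0 0 0"

```text
clock: 20.05
tcp_pos: [0.5524, -0.1605, 0.1503]
orientation: [3.12, 0.369, 0.0]
contact_force: [-0.5, 0.1, -0.5]
grip_width: 0.0853
```

send_rows --pt "1 0.03 -0.15 0 0 0 0" --pt "1 0.06 -0.3 0 0 0 0" --pt "1 0.1 -0.45 0 0 0 0" --pt "1 0.13 -0.57 0 0 0 0" --pt "1 0.14 -0.64 0 0 0 0" --pt "1 0.14 -0.64 0 0 0 0" --pt "1 0.14 -0.64 0 0 0 0" --pt "1 0.14 -0.64 0 0 0 0" --pt "1 0.14 -0.64 0 0 0 0" --pt "1 0.14 -0.64 0 0 0 0"

```text
clock: 20.88
tcp_pos: [0.5504, -0.0647, 0.1501]
orientation: [3.12, 0.366, -0.0]
contact_force: [-0.2, 0.3, 0.0]
grip_width: 0.0855
```

Run:
```python
from h import *
f=r.grab_frame("top")
for b in blobs(f,*BL): print(np.round(b,1),ray(f,b[:2],.082)[0].round(4))
f=show("side","s4",(300,90,450,220),5)
move((.5511,-.0621,.020));o=r.get_obs();print(o["grip_width"],o["contact_force"])
```

```text
[279.3 247.4 198.5] [0.434  0.0609 0.082 ]
[421.2 191.  550.5] [ 0.5544 -0.2495  0.082 ]
[  90.    65.5 1098. ] [0.8403 0.4825 0.082 ]
tcp [ 0.5505 -0.0641  0.1502] shift [ 0.0072 -0.0122  0.8677]
0.08530714310566598 [0.53157253 0.31508904 0.9535832 ]
```

View pics/s4.png

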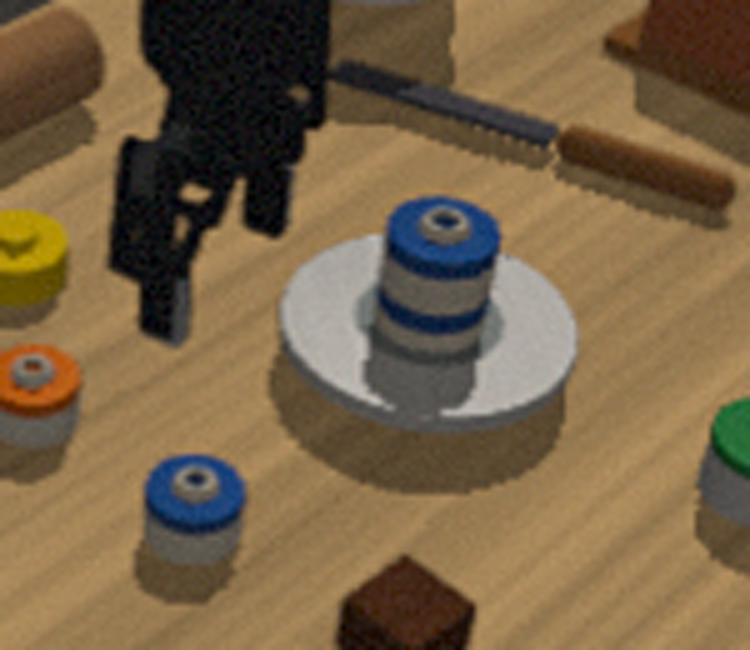

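Side crop: the belly ring sits flush on the base at (440,270), and the top view puts it at (.5544,-.2495). The neck ring is at (195,505).

send_rows --pt "1 0.007 -0.012 0.12 0 0 0" --pt "1 0.007 -0.012 0.24 0 0 0" --pt "1 0.007 -0.012 0.36 0 0 0" --pt "1 0.007 -0.012 0.48 0 0 0" --pt "1 0.007 -0.012 0.6 0 0 0" --pt "1 0.007 -0.012 0.7 0 0 0" --pt "1 0.007 -0.012 0.78 0 0 0" --pt "1 0.007 -0.012 0.83 0 0 0" --pt "1 0.007 -0.012 0.86 0 0 0" --pt "1 0.007 -0.012 0.86 0 0 0" --pt "1 0.007 -0.012 0.86 0 0 0" --pt "1 0.007 -0.012 0.86 0 0 0" --pt "1 0.007 -0.012 0.86 0 0 0"

```text
clock: 22.07
tcp_pos: [0.5517, -0.0612, 0.022]
orientation: [3.119, 0.369, 0.002]
contact_force: [0.1, 0.0, 0.4]
grip_width: 0.0853
```

Run:
```python
from h import *
f=r.grab_frame("side")
move((.5511,-.0621,.020))
```

```text
tcp [ 0.5517 -0.0612  0.022 ] shift [-0.005   0.0047  0.013 ]
```

send_rows --pt "1 -0.005 0.005 0.012 0 0 0" --pt "1 -0.005 0.005 0.012 0 0 0" --pt "1 -0.005 0.005 0.012 0 0 0" --pt "0.8 -0.005 0.005 0.012 0 0 0" --pt "0.7 -0.005 0.005 0.012 0 0 0" --pt "0.6 -0.005 0.005 0.012 0 0 0" --pt "0.5 -0.005 0.005 0.012 0 0 0" --pt "0.4 -0.005 0.005 0.012 0 0 0" --pt "0.3 -0.005 0.005 0.012 0 0 0" --pt "0.3 -0.005 0.005 0.012 0 0 0" --pt "0.3 -0.005 0.005 0.012 0 0 0" --pt "0.3 -0.005 0.005 0.012 0 0 0" --squeeze 35

```text
clock: 23.12
tcp_pos: [0.5506, -0.0621, 0.0197]
orientation: [3.12, 0.37, 0.0]
contact_force: [-2.0, 0.1, 5.4]
grip_width: 0.0486
```

Run:
```python
from h import *
f=r.grab_frame("side")
move((.5537,-.2492,.16));o=r.get_obs();print(o["grip_width"],o["contact_force"])
```

```text
tcp [ 0.5507 -0.062   0.0197] shift [-0.2717  1.2181 -0.9349]
0.0484605000464757 [-1.38360201  0.60019724  4.90178433]
```

send_rows --pt "0.3 0 0 -0.03 0 0 0" --pt "0.3 0 0 -0.1 0 0 0" --pt "0.3 0 0 -0.25 0 0 0" --pt "0.3 0 0 -0.4 0 0 0" --pt "0.3 0 0 -0.55 0 0 0" --pt "0.3 0 0 -0.72 0 0 0" --pt "0.3 0 0 -0.85 0 0 0" --pt "0.3 0 0 -0.93 0 0 0" --pt "0.3 0 0 -0.93 0 0 0" --pt "0.3 -0.01 0.05 -0.93 0 0 0" --pt "0.3 -0.03 0.15 -0.93 0 0 0" --pt "0.3 -0.06 0.28 -0.93 0 0 0" --pt "0.3 -0.09 0.41 -0.93 0 0 0" --pt "0.3 -0.11 0.51 -0.93 0 0 0" --pt "0.3 -0.13 0.6 -0.93 0 0 0"

```text
clock: 24.42
tcp_pos: [0.5512, -0.1562, 0.1568]
orientation: [-3.119, -0.367, 0.005]
contact_force: [-0.5, 0.4, -0.9]
grip_width: 0.0488
```

send_rows --pt "0.3 -0.03 0.13 0 0 0 0" --pt "0.3 -0.06 0.26 0 0 0 0" --pt "0.3 -0.09 0.39 0 0 0 0" --pt "0.3 -0.12 0.5 0 0 0 0" --pt "0.3 -0.14 0.58 0 0 0 0" --pt "0.3 -0.142 0.615 0 0 0 0" --pt "0.3 -0.142 0.615 0 0 0 0" --pt "0.3 -0.142 0.615 0 0 0 0" --pt "0.3 -0.142 0.615 0.05 0 0 0" --pt "0.3 -0.142 0.615 0.13 0 0 0" --pt "0.3 -0.142 0.615 0.2 0 0 0" --pt "0.3 -0.142 0.615 0.25 0 0 0" --pt "0.3 -0.142 0.615 0.26 0 0 0" --pt "0.3 -0.142 0.615 0.26 0 0 0" --pt "0.3 -0.142 0.615 0.26 0 0 0" --pt "0.3 -0.142 0.615 0.26 0 0 0"

```text
clock: 25.75
tcp_pos: [0.5538, -0.2489, 0.1203]
orientation: [3.119, 0.369, 0.001]
contact_force: [0.2, -0.1, -1.5]
grip_width: 0.0486
```

Run:
```python
from h import *
f=r.grab_frame("side")
move((.5536,-.2491,.1077));o=r.get_obs();print(o["grip_width"],o["contact_force"])
```

```text
tcp [ 0.5539 -0.2489  0.1204] shift [-0.0023  0.0006  0.085 ]
0.04839961489425472 [ 0.97603536 -0.51347882 -0.10379475]
```

send_rows --pt "0.3 -0.002 0 0.01 0 0 0" --pt "0.3 -0.002 0 0.02 0 0 0" --pt "0.3 -0.002 0 0.03 0 0 0" --pt "0.3 -0.002 0 0.04 0 0 0" --pt "0.3 -0.002 0 0.05 0 0 0" --pt "0.3 -0.002 0 0.058 0 0 0" --pt "0.3 -0.002 0 0.066 0 0 0" --pt "0.3 -0.002 0 0.073 0 0 0" --pt "0.3 -0.002 0 0.08 0 0 0" --pt "0.3 -0.002 0 0.084 0 0 0" --pt "0.3 -0.002 0 0.084 0 0 0" --pt "0.3 -0.002 0 0.084 0 0 0" --pt "0.3 -0.002 0 0.084 0 0 0"

```text
clock: 26.88
tcp_pos: [0.5532, -0.2489, 0.1078]
orientation: [3.12, 0.369, 0.0]
contact_force: [-2.1, 0.0, 5.1]
grip_width: 0.0487
```

Run:
```python
from h import *
f=r.grab_frame("side")
move((.5536,-.2491,.1077));o=r.get_obs();print(o["grip_width"],o["contact_force"])
```

```text
tcp [ 0.5533 -0.2489  0.1078] shift [0.0019 0.002  0.0006]
0.04856498605684851 [-2.4847619   1.20562518  4.94825792]
```

send_rows --pt "0.6 0 0 0 0 0 0" --pt "0.7 0 0 0 0 0 0" --pt "0.8 0 0 0 0 0 0" --pt "0.9 0 0 0 0 0 0" --pt "1 0 0 0 0 0 0" --pt "1 0 0 0 0 0 0" --pt "1 0 0 0 0 0 0" --pt "1 0 0 -0.05 0 0 0" --pt "1 0 0 -0.15 0 0 0" --pt "1 0 0 -0.3 0 0 0" --pt "1 0 0 -0.42 0 0 0" --pt "1 0 0 -0.42 0 0 0" --pt "1 -0.02 -0.12 -0.42 0 0 0" --pt "1 -0.04 -0.32 -0.42 0 0 0" --pt "1 -0.07 -0.52 -0.42 0 0 0" --pt "1 -0.1 -0.74 -0.42 0 0 0"

```text
clock: 28.27
tcp_pos: [0.512, -0.144, 0.1702]
orientation: [3.12, 0.367, 0.0]
contact_force: [0.2, 0.4, 0.4]
grip_width: 0.0851
```

send_rows --pt "1 -0.03 -0.2 0 0 0 0" --pt "1 -0.06 -0.4 0 0 0 0" --pt "1 -0.08 -0.6 0 0 0 0" --pt "1 -0.11 -0.75 0 0 0 0"

```text
clock: 28.6
tcp_pos: [0.4694, -0.0364, 0.1704]
orientation: [-3.119, -0.372, -0.0]
contact_force: [0.2, -0.5, 0.1]
grip_width: 0.0854
```

send_rows --pt "1 -0.03 -0.2 0 0 0 0" --pt "1 -0.06 -0.4 0 0 0 0" --pt "1 -0.08 -0.6 0 0 0 0" --pt "1 -0.1 -0.73 0 0 0 0" --pt "1 -0.1 -0.73 0 0 0 0" --pt "1 -0.1 -0.73 0 0 0 0" --pt "1 -0.1 -0.73 0 0 0 0" --pt "1 -0.1 -0.73 0 0 0 0" --pt "1 -0.1 -0.73 0 0 0 0"

```text
clock: 29.35
tcp_pos: [0.4305, 0.063, 0.1702]
orientation: [3.12, 0.366, -0.0]
contact_force: [-0.2, -0.2, -0.4]
grip_width: 0.0855
```

Run:
```python
from h import *
f=r.grab_frame("top")
for b in blobs(f,*BL): print(np.round(b,1),ray(f,b[:2],.113)[0].round(4))
f=show("side","s5",(300,60,450,270),3.5)
move((.4291,.0656,.018));o=r.get_obs();print(o["grip_width"],o["contact_force"],o["joints"].round(2))
```

```text
[421.8 190.8 551. ] [ 0.5535 -0.2438  0.113 ]
[ 90.8  64.3 992.5] [0.8331 0.4659 0.113 ]
tcp [0.4304 0.0633 0.1702] shift [-0.0046 -0.0171  1.0147]
0.08545209760552626 [-1.02319795  0.20047066 -0.45138117] [ 0.17  0.22 -0.51  2.15  0.15  0.81 -1.77]
```

View pics/s5.png

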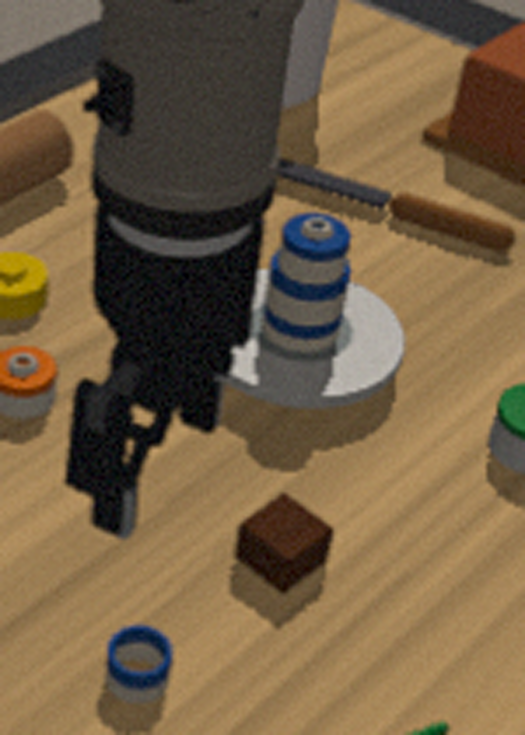

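Side crop: the neck ring is seated upright on the belly ring at (317,245). The cup is at (138,665), next to grasp.

send_rows --pt "1 -0.005 -0.017 0.15 0 0 0" --pt "1 -0.005 -0.017 0.3 0 0 0" --pt "1 -0.005 -0.017 0.45 0 0 0" --pt "1 -0.005 -0.017 0.6 0 0 0" --pt "1 -0.005 -0.017 0.73 0 0 0" --pt "1 -0.005 -0.017 0.84 0 0 0" --pt "1 -0.005 -0.017 0.92 0 0 0" --pt "1 -0.005 -0.017 0.98 0 0 0" --pt "1 -0.005 -0.017 1 0 0 0" --pt "1 -0.005 -0.017 1 0 0 0" --pt "1 -0.005 -0.017 1 0 0 0" --pt "1 -0.005 -0.017 1 0 0 0" --pt "1 -0.005 -0.017 1 0 0 0"

```text
clock: 30.53
tcp_pos: [0.4294, 0.0664, 0.021]
orientation: [-3.12, -0.369, -0.002]
contact_force: [-0.2, 0.3, -0.5]
grip_width: 0.0853
```

Run:
```python
from h import *
f=r.grab_frame("side")
move((.4291,.0656,.018))
```

```text
tcp [0.4294 0.0664 0.0209] shift [-0.003   0.0048  0.0196]
```

send_rows --pt "1 -0.003 0.005 0.017 0 0 0" --pt "1 -0.003 0.005 0.017 0 0 0" --pt "1 -0.003 0.005 0.017 0 0 0" --pt "0.8 -0.003 0.005 0.017 0 0 0" --pt "0.7 -0.003 0.005 0.017 0 0 0" --pt "0.6 -0.003 0.005 0.017 0 0 0" --pt "0.5 -0.003 0.005 0.017 0 0 0" --pt "0.4 -0.003 0.005 0.017 0 0 0" --pt "0.3 -0.003 0.005 0.017 0 0 0" --pt "0.2 -0.003 0.005 0.017 0 0 0" --pt "0.2 -0.003 0.005 0.017 0 0 0" --pt "0.2 -0.003 0.005 0.017 0 0 0" --pt "0.2 -0.003 0.005 0.017 0 0 0" --squeeze 30

```text
clock: 31.67
tcp_pos: [0.4286, 0.0655, 0.018]
orientation: [3.12, 0.37, 0.0]
contact_force: [-0.5, -1.0, 5.4]
grip_width: 0.0391
```

Run:
```python
from h import *
f=r.grab_frame("side")
move((.5535,-.2491,.17));o=r.get_obs();print(o["grip_width"],o["contact_force"])
```

```text
tcp [0.4286 0.0656 0.018 ] shift [ 0.3194  2.2346 -1.0129]
0.039282481499452966 [-1.69775059  0.12846636  5.26734872]
```

send_rows --pt "0.2 0 0 -0.03 0 0 0" --pt "0.2 0 0 -0.1 0 0 0" --pt "0.2 0 0 -0.25 0 0 0" --pt "0.2 0 0 -0.4 0 0 0" --pt "0.2 0 0 -0.55 0 0 0" --pt "0.2 0 0 -0.72 0 0 0" --pt "0.2 0 0 -0.88 0 0 0" --pt "0.2 0 0 -1 0 0 0" --pt "0.2 0 0 -1 0 0 0" --pt "0.2 0.01 0.05 -1 0 0 0" --pt "0.2 0.03 0.15 -1 0 0 0" --pt "0.2 0.05 0.3 -1 0 0 0" --pt "0.2 0.07 0.46 -1 0 0 0" --pt "0.2 0.09 0.62 -1 0 0 0" --pt "0.2 0.12 0.78 -1 0 0 0"

```text
clock: 32.97
tcp_pos: [0.4724, -0.0458, 0.1664]
orientation: [-3.119, -0.37, 0.005]
contact_force: [0.8, 0.1, -0.5]
grip_width: 0.039
```

send_rows --pt "0.2 0.02 0.16 -0.05 0 0 0" --pt "0.2 0.04 0.32 -0.05 0 0 0" --pt "0.2 0.07 0.48 -0.05 0 0 0" --pt "0.2 0.09 0.64 -0.05 0 0 0" --pt "0.2 0.11 0.76 -0.05 0 0 0" --pt "0.2 0.12 0.82 -0.05 0 0 0" --pt "0.2 0.12 0.82 -0.05 0 0 0" --pt "0.2 0.12 0.82 -0.05 0 0 0" --pt "0.2 0.12 0.82 -0.05 0 0 0" --pt "0.2 0.12 0.82 -0.05 0 0 0"

```text
clock: 33.8
tcp_pos: [0.5192, -0.1579, 0.1751]
orientation: [-3.119, -0.373, 0.001]
contact_force: [-0.5, 0.2, -0.7]
grip_width: 0.0395
```

Run:
```python
from h import *
f=r.grab_frame("side")
move((.5535,-.2491,.146));o=r.get_obs();print(o["grip_width"],o["contact_force"])
```

```text
tcp [ 0.5193 -0.158   0.1752] shift [0.0783 0.6437 0.1946]
0.03865712122539132 [-0.45984627 -0.03817451 -0.24700906]
```

send_rows --pt "0.2 0.02 0.14 0 0 0 0" --pt "0.2 0.04 0.3 0 0 0 0" --pt "0.2 0.055 0.45 0 0 0 0" --pt "0.2 0.07 0.57 0 0 0 0" --pt "0.2 0.078 0.64 0 0 0 0" --pt "0.2 0.078 0.64 0 0 0 0" --pt "0.2 0.078 0.64 0 0 0 0" --pt "0.2 0.078 0.64 0.05 0 0 0" --pt "0.2 0.078 0.64 0.1 0 0 0" --pt "0.2 0.078 0.64 0.15 0 0 0" --pt "0.2 0.078 0.64 0.18 0 0 0" --pt "0.2 0.078 0.64 0.18 0 0 0" --pt "0.2 0.078 0.64 0.18 0 0 0" --pt "0.2 0.078 0.64 0.18 0 0 0" --pt "0.2 0.078 0.64 0.18 0 0 0"

```text
clock: 35.1
tcp_pos: [0.5537, -0.2501, 0.1486]
orientation: [3.12, 0.369, 0.001]
contact_force: [-0.3, -0.1, -0.4]
grip_width: 0.0392
```

Run:
```python
from h import *
f=show("side","s6",(330,60,450,190),4)
move((.5535,-.2491,.136));o=r.get_obs();print(o["grip_width"],o["contact_force"])
```

```text
tcp [ 0.5537 -0.2501  0.1487] shift [ 0.0001 -0.0072  0.0844]
0.03926125872347764 [ 0.60736485 -0.32957541 -0.88054924]
```

View pics/s6.png

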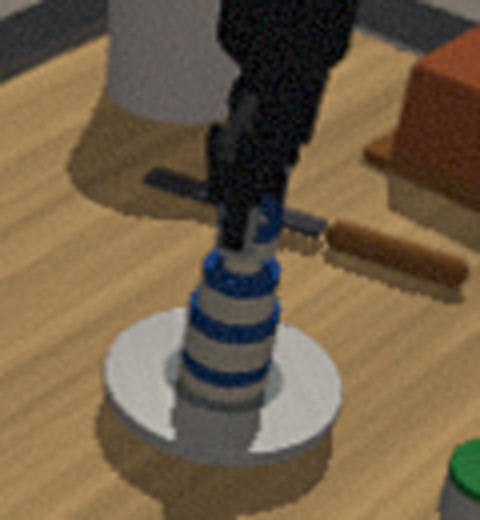

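Side crop: the cup is held level above the neck ring (240,270), on the stack's line. I lower it slowly.

send_rows --pt "0.2 0 -0.007 0 0 0 0" --pt "0.2 0 -0.007 0.01 0 0 0" --pt "0.2 0 -0.007 0.02 0 0 0" --pt "0.2 0 -0.007 0.03 0 0 0" --pt "0.2 0 -0.007 0.04 0 0 0" --pt "0.2 0 -0.007 0.05 0 0 0" --pt "0.2 0 -0.007 0.058 0 0 0" --pt "0.2 0 -0.007 0.066 0 0 0" --pt "0.2 0 -0.007 0.073 0 0 0" --pt "0.2 0 -0.007 0.08 0 0 0" --pt "0.2 0 -0.007 0.084 0 0 0" --pt "0.2 0 -0.007 0.084 0 0 0" --pt "0.2 0 -0.007 0.084 0 0 0" --pt "0.2 0 -0.007 0.084 0 0 0"

```text
clock: 36.32
tcp_pos: [0.5533, -0.2491, 0.1361]
orientation: [3.12, 0.369, 0.001]
contact_force: [-2.2, -0.0, 5.3]
grip_width: 0.039
```

Run:
```python
from h import *
f=r.grab_frame("side")
move((.5536,-.2491,.136));o=r.get_obs();print(o["grip_width"],o["contact_force"])
```

```text
tcp [ 0.5534 -0.249   0.1361] shift [0.0015 0.0008 0.0007]
0.03890467545541371 [-1.61892655  0.97565373  5.38108551]
```

Seat height is reached with light contact. I release, rise and back off.

send_rows --pt "0.5 0 0 0 0 0 0" --pt "0.6 0 0 0 0 0 0" --pt "0.7 0 0 0 0 0 0" --pt "0.8 0 0 0 0 0 0" --pt "0.9 0 0 0 0 0 0" --pt "1 0 0 0 0 0 0" --pt "1 0 0 0 0 0 0" --pt "1 0 0 0 0 0 0" --pt "1 0 0 -0.05 0 0 0" --pt "1 0 0 -0.15 0 0 0" --pt "1 0 0 -0.3 0 0 0" --pt "1 0 0 -0.45 0 0 0" --pt "1 0 0 -0.5 0 0 0" --pt "1 0 0 -0.5 0 0 0" --pt "1 0 -0.2 -0.5 0 0 0" --pt "1 0 -0.4 -0.5 0 0 0" --pt "1 0 -0.6 -0.5 0 0 0" --pt "1 0 -0.8 -0.5 0 0 0" --pt "1 0 -1 -0.5 0 0 0"

```text
clock: 37.95
tcp_pos: [0.5168, -0.1019, 0.2094]
orientation: [-3.119, -0.369, 0.003]
contact_force: [0.4, 0.7, 1.1]
grip_width: 0.0853
```

send_rows --pt "1 0 -0.2 0 0 0 0" --pt "1 0 -0.35 0 0 0 0" --pt "1 0 -0.4 0 0 0 0" --pt "1 0 -0.4 0 0 0 0" --pt "1 0 -0.4 0 0 0 0" --pt "1 0 -0.4 0 0 0 0" --pt "1 0 -0.4 0 0 0 0"

```text
clock: 38.53
tcp_pos: [0.5043, -0.0466, 0.2103]
orientation: [3.12, 0.365, -0.001]
contact_force: [-0.6, 0.3, -0.2]
grip_width: 0.0858
```

Run:
```python
from h import *
a=show("side","s7",(330,80,450,190),6); show("top","t7",(160,90,460,300),2.6)
for n in("side","top"):
    f=r.grab_frame(n); K,d=f["camera_matrix"],f["dist_coeffs"]
    P=np.array([[.5536,-.2491,z] for z in(.03,.054,.088,.118,.146)])
    print(n,cv2.projectPoints(P,np.array(f["rvec"]),np.array(f["tvec"]),K,d)[0].reshape(-1,2).round(1).tolist())
    hsv=cv2.cvtColor(f["pixels"],cv2.COLOR_RGB2HSV)
    print(blobs(f,*BL))
```

```text
side [[385.3, 152.8], [386.5, 145.6], [388.4, 135.0], [390.1, 125.2], [391.7, 115.7]]
[(34.08751793400287, 255.0693926351028, 3485.0), (385.6969696969697, 152.6277056277056, 77.0), (387.97835497835496, 139.18095238095236, 192.5), (389.75418275418275, 128.65894465894465, 129.5), (391.6382252559727, 118.09897610921502, 146.5)]
top [[415.9, 192.2], [418.2, 191.8], [421.6, 191.2], [424.8, 190.7], [428.0, 190.1]]
[(422.18118466898954, 190.705574912892, 574.0), (90.6725692736514, 64.75356615838662, 1016.5)]
```

View pics/s7.png

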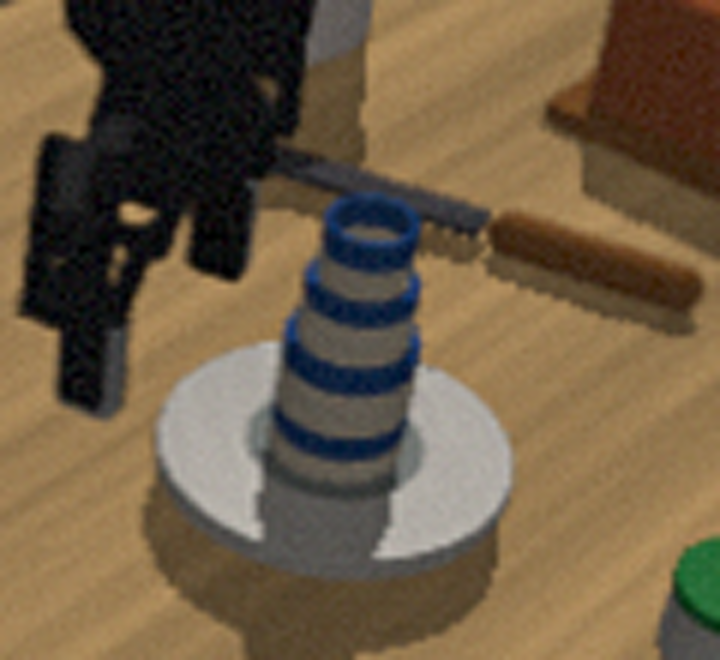

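View pics/t7.png

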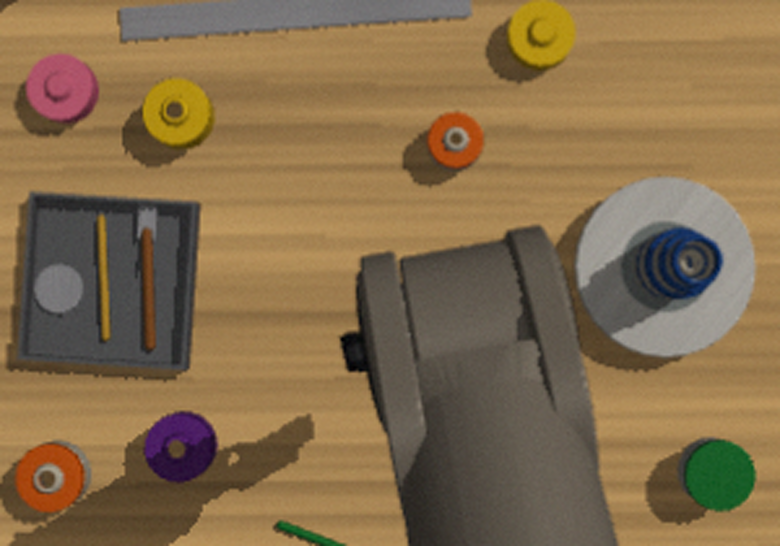

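The side crop shows all four tiers coaxial and flush, from (340,450) up to (372,230), and the blue-band columns match a vertical axis within 0.5 px. In the top crop the stack is on the turntable at (685,262), and the bystanders in view are unmoved; the wood block is behind the arm. Handing in.

```bash
python3 -c "
from h import *
o=r.get_obs();print(o['clock'],o['contact_force']);print(r.hand_in())"
```

```text
38.7333 [-0.3017736   0.77634279 -0.09465769]
the job is handed in; nothing more can be done
None
```

The blue mould is assembled on the turntable: base, belly ring, neck ring and pouring cup. Each part was lowered slowly until it touched at about 5–7 N, then released before the next was picked up. I handed in at 38.7 s, with the gripper open and clear of the stack.

**Last checks:**
- **Seating:** each part reached its expected seat height to within 0.5 mm. The final side view shows four flush tiers, with the blue bands in line to about half a pixel.
- **Centring:** the base and belly ring measured about 1 mm from the turntable's centre, which is inside the 2 mm calibration error. The final top view shows the whole stack on the middle.
- **Things to leave alone:** the orange parts, the wax tin and the look-alikes look unmoved in the final top view. The wooden block was hidden behind the arm there. In the last side view that showed it, before the cup was picked up, it was upright.

**Disagreements:** the two cameras differed by about 2 mm in x, and by up to 4 mm for the base in one reading. The measured gripper opening read about 1–1.5 mm below the known diameters. Neither affected the fit, and no check failed.

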